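Switch the bench watering to the red line

TASK

Water the red line: with a fingertip, push the white selector arm round until it points squarely at the red outlet and leave it there, and only then push the valve's blue lever round from shut to fully open, in line with its pipe. Only push: do not pinch, grip or force the arm or the lever, never have the valve open with the selector on anything but red, and leave everything else on the bench where it stands.

Things in the scene. Friction and masses are not known exactly. Their poses are not given: they have to be found in the camera images.
- selector (a joint): angle (rad) of the white selector arm about its upright axis; 0 = the arm points straight along the distributor plate's +x, grows anticlockwise seen from above, stops at -1.5 and +1.5. It stays wherever it is left; about 0.2 N m of friction (some 3 N at 70 mm out). A round black hub carries it.
- selector_axis (a point): point on the upright turning axis of the selector arm, at the arm's mid height, 50 mm above the bench
- distributor: fixed grey plate, 12 mm thick, that carries the selector and outlets; origin on its underside below the selector's axis. It reaches 58 mm to -x, 147 mm to +x and 130 mm to each side. On it, under the hub, a round black collar 52 mm wide, top 36 mm above the bench
- selector_aim (a point): the spot the selector arm points at: in the air on its centre line, 125 mm from its axis (point +x runs out along the arm). The arm is a level bar 14 mm wide, 20 mm tall, underside 40 mm and top 60 mm above the bench; white up to 90 mm from the axis, then a black tip 10 mm wide to 101 mm. Hub 44 mm wide, top at 64 mm. Between bar and plate is free air
- outlet_red: fixed red hose outlet: a round stub 30 mm wide, standing on the grey plate about 125 mm from the selector axis; origin at the centre of its underside, 12 mm above the bench; its top is 50 mm above the bench. The three outlets stand at three places about 55 degrees apart; which colour stands where differs each time
- outlet_yellow: the like outlet in yellow
- outlet_green: the like outlet in green
- lever (a joint): angle (rad) of the blue lever of the brass ball valve about its upright axis: 0 = shut, lever square across the copper pipe; grows anticlockwise seen from above; 1.571 = fully open, lever in line with the pipe, against a hard stop. It stays wherever it is left; about 0.25 N m of friction (some 4 N at 70 mm out).
- lever_axis (a point): point on the upright turning axis of the blue lever, at the lever's mid height, 54 mm above the bench
- lever_end (a point): middle of the free end of the blue lever, 98 mm from its axis, 54 mm above the bench (point -y runs from the axis out along the lever). The lever is a level bar 16 mm wide and 20 mm tall, underside 44 mm and top 64 mm above the bench; hub top at 66 mm
- valve: fixed ball valve under the lever, origin on its underside below the lever's axis; copper pipe along its x axis, 75 mm each way, with round upright ends 28 mm wide; brass body 60 mm long; all of it but the stem at most 38 mm above the bench
- pot_mid (a point): bystander, loose: terracotta pot, 70 mm wide, 65 mm tall; this point is about half-way up its middle. Leave it alone
- seed_jar_mid (a point): bystander, loose: amber jar with steel cap, 64 mm wide, 80 mm tall; this point is about half-way up its middle. Leave it alone
- feed_bottle_mid (a point): bystander, loose: green bottle with white cap, 66 mm wide, 190 mm tall; this point is about half-way up its middle. Leave it alone
- dibber_mid (a point): bystander, loose: wooden dibber lying down, 180 mm long, 30 mm thick; this point is about half-way up its middle. Leave it alone
- small_pot_mid (a point): bystander, loose: small black pot, 64 mm wide, 60 mm tall; this point is about half-way up its middle. Leave it alone
Things that resemble listed ones, but are neither listed nor needed, are in the scene too. Of the things like the valve, leave any that is green or purple; of the rest the larger one is meant.

How it is judged (in metres and radians):
On the way, in this order (a step that is already met when the one before it is completed fails the run):
1. the selector arm points at the red outlet and is still, the valve not yet opened (horizontal distance between selector_aim and outlet_red below 0.012 m and velocity of joint selector between -0.05 and 0.05 rad/s and value of joint lever below 0.4 rad), for 0.3 s.
2. the blue lever is fully open (value of joint lever above 1.4 rad), for 0.2 s.
At the end, for the whole second after the job is handed in: The selector arm points at the red outlet (the spot 125 mm out on its centre line lies within 12 mm of the outlet's centre, about 5.5 degrees), the blue lever is within 10 degrees of fully open (joint above 1.4), both at rest (horizontal distance between selector_aim and outlet_red below 0.012 m and value of joint lever above 1.4 rad and velocity of joint selector between -0.05 and 0.05 rad/s and velocity of joint lever between -0.05 and 0.05 rad/s); the robot touches nothing.
It fails at once if the valve is opened while the selector points elsewhere than red (value of joint lever above 0.5 rad and horizontal distance between selector_aim and outlet_red above 0.02 m).
It fails at once if the selector arm is pinched or forced (over 35 N) (contact force between the fingers and selector above 35 N).
It fails at once if the lever is pinched or forced (over 35 N) (contact force between the fingers and lever above 35 N).
It fails at once if a bystander is lifted, carried or shoved more than 20 mm (distance of any of pot_mid, seed_jar_mid, feed_bottle_mid, dibber_mid, small_pot_mid from where it was at the start of the episode above 0.02 m).
It also fails if it takes over 58 s, if anything falls off the work surface, if the arm or the gripper's body presses on something with over 40 N, if the wrist force passes 120 N, or if a joint passes its speed limit or range.

ROBOT

A 7-joint arm with a two-finger parallel gripper is mounted at the origin on the work surface. World frame = base frame: x ahead of the robot, y to its left, z up, the work surface at z = 0. Lengths are in mm, angles in rad, forces in N, time in s.
With the tool pointing down it reaches from about 400 to 875 mm from the base axis. Payload 4.4 kg.
Tool frame: the origin (TCP) lies at the very end of the fingers, on their centre line; the grasp point (between the pads) lies 19 mm behind it; z points along the fingers, y is the line along which they close (so a half turn about z gives the same grasp; the last joint's range is limited). The gripper opens to 85 mm and grips with 20 to 120 N. Pads are 22 mm wide; open, the fingers measure 114 mm over their backs; the gripper's body (76 mm by 85 mm) begins 54 mm behind the grasp point. The pads swing forward as they close: fully open they stand 13 mm farther back than shut.
Start: joints at [-1.385, 0.628, 0.038, 1.517, -0.027, 0.996, -0.02], TCP at [161.921, 629.523, 231.313] pointing down, gripper open.
Joint ranges: [-3.06, 3.06], [-0.37, 2.12], [-1.25, 1.32], [0.18, 2.47], [-1.1, 4.24], [0.23, 1.98], [-2.94, 2.94]. Speed limits (rad/s): [2.57, 2.57, 3.14, 3.14, 3.14, 3.14, 3.14].

INTERFACE

Orientations are given as [roll, pitch, yaw] about the fixed x, y, z axes, in that order (R = Rz(yaw) Ry(pitch) Rx(roll)).
In Python, from cell import sensors, get_image, camera_params, order gives the robot as it stands.
- The arm moves only by the shell command python3 -m inch 'ROWS' [OPENING]. ROWS is JSON, a list that holds one entry, the list of rows, each a list of 4 numbers: the shift along the tool's x, y, z in cm, then the turn about the tool's z in degrees. A call has 1 to 8 rows; each row is the pose to reach, as a shift and turn from the pose commanded when the call began, along the tool's axes at that moment; what a row does not reach only later rows make up. A row lasts 1/12 s, in which the tool goes at most 41.7 mm and 7.16 degrees, less where a joint would pass 70% of its speed; a pose out of reach is approached as far as the arm can. A call with a gripper value outside its range is refused whole. OPENING is the finger opening in cm, from 0 to 8.54, set as the call begins (- or left out, the last holds). The fingers move at their own pace and stop on an object; the grip force is fixed at half the most. Time passes only in rows, so rows that repeat a pose let the fingers close. It gives the time, the measured TCP pose, the force, the opening and the grip force at its end, in the units of the state.
- sensors.read_state(): the state, without advancing time (a new reading comes with each control period).
- get_image(name): name is "scene" or "top" or "wrist"; returns the picture (480x640x3 uint8, blue, green, red); there is no depth.
- camera_params(name): a dict with "mtx" (3x3 intrinsics, pixels), "rvec" (rotation vector, rad) and "tvec" (3), from world to camera coordinates, as OpenCV has them. Camera axes: x right, y down, z forward; pixel columns grow to the right and rows downward; lengths in mm; the calibration is good to about 2 mm. A picture is of the moment at which its call begins: read the wrist's pose just before it. camera_params takes no time and is no camera call; for the wrist camera it gives the pose at the moment of the call.
- order.finish_job(): hands the job in; it is judged then, once.
The state is a dict: "clock": time; "qpos": joint angles; "qd": joint speeds; "tau": joint torques, N m; "eef_pos": TCP position; "tool_rot": TCP orientation; "force": force on the tool from outside, world axes, zero at the start; "torque": the same for the moment, N m; "width": finger opening in mm; "gripper_force": force on a finger pad.
Only numpy, scipy, OpenCV 4.12 (cv2) and the standard library are available. Lean on these libraries where they do the work, as an engineer would, in place of code of your own. Each camera call takes 0.05 s, during which the arm holds its last target. There are 200 camera calls.

## Working session

There is one attempt and no reset: what is moved stays moved. The work goes in short steps, Python scripts to look and compute and a shell command to move; the robot and the scene stay as the last step left them, time stands still between calls to the robot, and variables do not carry over. Pictures are saved under pics/ and viewed, at most 10 in all, crops included, and the job is handed in when it is done.

```bash
mkdir -p pics
python3 - <<'E'
from cell import sensors,get_image,camera_params
import cv2
s=sensors.read_state();print(s)
for n in("top","scene"):
    cv2.imwrite(f"pics/{n}0.png",get_image(n));print(n,camera_params(n))
E
```

```text
{'clock': 0.0, 'qpos': array([-1.38481496,  0.62932518,  0.03839401,  1.51838329, -0.02702709,
        0.9963046 , -0.02000701]), 'qd': array([-0.00033139,  0.0011512 ,  0.00029198, -0.00162136, -0.00024649,
        0.00093525, -0.00086598]), 'tau': array([ 6.51141272e-04, -5.63389671e+01,  1.22665387e+00, -1.93451232e+01,
        1.10514939e-02,  1.03195276e-02, -6.75790687e-06]), 'eef_pos': array([161.71344371, 628.90704559, 230.39689571]), 'tool_rot': array([-3.13968807e+00, -2.64232223e-05,  2.88982795e+00]), 'force': array([-0.40337189,  0.14831679, -0.52785951]), 'torque': array([0.00403706, 0.03364187, 0.02450422]), 'gripper_force': 0.0, 'width': 85.27482575052072}
top {'mtx': array([[464.12595459,   0.        , 318.85451585],
       [  0.        , 464.12595459, 237.81476042],
       [  0.        ,   0.        ,   1.        ]]), 'rvec': array([ 2.14455509, -2.16738025,  0.09532662]), 'tvec': array([   5.86869734,  521.12771019, 1392.04347825])}
scene {'mtx': array([[552.48036141,   0.        , 314.9137848 ],
       [  0.        , 552.48036141, 236.22895412],
       [  0.        ,   0.        ,   1.        ]]), 'rvec': array([ 1.998975  ,  1.13415421, -0.56087936]), 'tvec': array([-239.38556001, -197.99786334, 1651.36575392])}
```

View pics/top0.png

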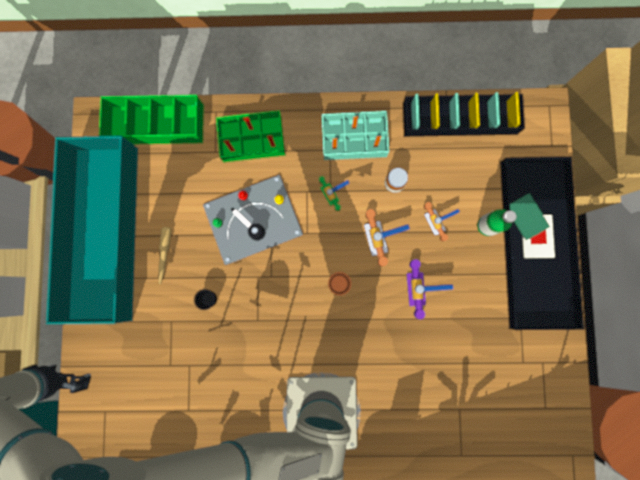

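View pics/scene0.png

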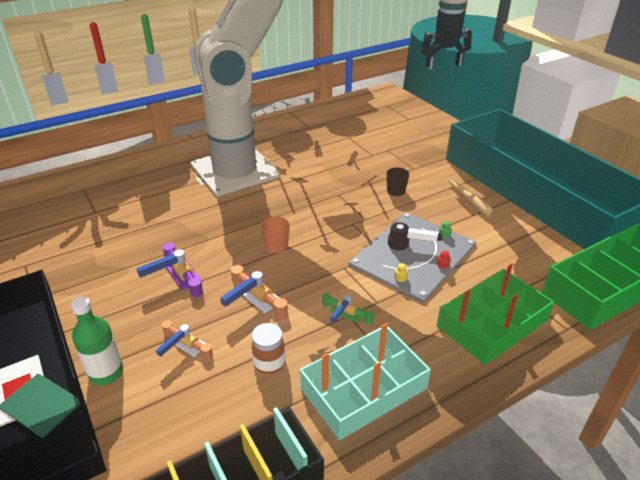

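Top view: the plate is at about (253,222), with hub (257,232), arm tip (232,208), and outlets red (243,197), yellow (279,199) and green (217,223). 
Valve-like things are green (330,190), purple (417,288), small copper (434,218) and large copper (376,235). The large copper one fits: it is neither green nor purple, and it is larger than the other copper one. I'll measure and confirm in a crop.

```bash
cat > h.py <<'E'
import cv2,numpy as np
from cell import sensors,get_image,camera_params
def ray(cam,uv,z):
    P=cam if isinstance(cam,dict) else camera_params(cam)
    R=cv2.Rodrigues(P["rvec"])[0];K=np.array(P["mtx"])
    c=-R.T@np.array(P["tvec"]).ravel()
    d=R.T@np.linalg.solve(K,np.array([uv[0],uv[1],1.]))
    return (c+d*(z-c[2])/d[2])[:2]
def blobs(im,lo,hi,box=None,amin=8):
    m=cv2.inRange(cv2.cvtColor(im,cv2.COLOR_BGR2HSV),np.array(lo),np.array(hi))
    if box:
        k=np.zeros_like(m);x0,y0,x1,y1=box;k[y0:y1,x0:x1]=1;m=m*k
    n,l,st,ce=cv2.connectedComponentsWithStats(m)
    return sorted([(int(st[i,4]),ce[i].round(1).tolist(),np.argwhere(l==i)[:,::-1]) for i in range(1,n) if st[i,4]>=amin],key=lambda t:-t[0])
E
python3 - <<'E'
from h import *
im=cv2.imread("pics/top0.png");box=(200,170,305,268)
for n,lo,hi,z in(("red",(0,150,90),(6,255,255),50),("red2",(174,150,90),(180,255,255),50),("yel",(22,150,120),(34,255,255),50),("grn",(50,120,60),(85,255,255),50),("white",(0,0,205),(180,50,255),60),("black",(0,0,0),(180,255,45),64)):
    for b in blobs(im,lo,hi,box)[:3]: 
        p=b[2].astype(np.float32);print(n,b[:2],ray("top",b[1],z).round(),cv2.minAreaRect(p))
vb=(355,195,412,268)
for n,lo,hi,z in(("blue",(100,120,60),(125,255,255),64),("cop",(5,130,120),(14,255,255),28)):
    for b in blobs(im,lo,hi,vb)[:3]:
        r=cv2.boxPoints(cv2.minAreaRect(b[2].astype(np.float32)));print(n,b[:2],ray("top",b[1],z).round(),[ray("top",q,z).round().tolist() for q in r])
c=np.hstack([cv2.resize(im[170:270,200:305],(420,400),interpolation=2),cv2.resize(im[180:270,350:430],(355,400),interpolation=2)])
cv2.imwrite("pics/crop0.png",c)
E
```

```text
red (66, [242.7, 195.1]) [653. 231.] ((243.0, 195.0), (8.0, 8.0), 90.0)
yel (67, [278.9, 199.0]) [639. 121.] ((279.0, 199.0), (8.0, 8.0), 90.0)
grn (67, [217.0, 222.2]) [570. 309.] ((217.0, 222.0), (8.0, 8.0), 90.0)
white (126, [241.1, 217.6]) [582. 234.] ((240.65379333496094, 218.23074340820312), (21.0786075592041, 10.261954307556152), 56.3099365234375)
white (20, [257.0, 203.4]) [625. 186.] ((257.0, 203.5), (1.0, 10.0), 90.0)
white (11, [254.4, 229.9]) [544. 193.] ((254.5, 230.0), (2.0, 3.0), 90.0)
black (89, [258.4, 232.3]) [536. 181.] ((256.0, 231.5), (13.0, 14.0), 90.0)
blue (103, [394.4, 230.7]) [ 536. -226.] [[531.0, -187.0], [554.0, -264.0], [542.0, -267.0], [519.0, -191.0]]
cop (142, [381.5, 257.5]) [ 459. -189.] [[489.0, -172.0], [493.0, -201.0], [436.0, -208.0], [432.0, -179.0]]
cop (139, [370.9, 216.9]) [ 584. -160.] [[609.0, -145.0], [608.0, -173.0], [552.0, -172.0], [553.0, -144.0]]
```

View pics/crop0.png

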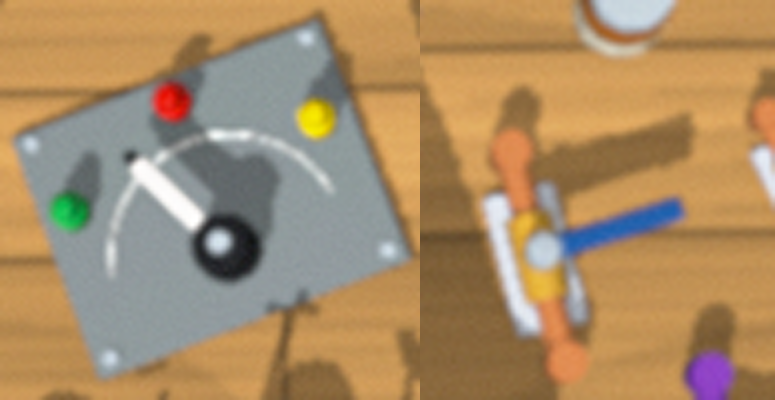

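The crop shows the arm pointing between green and red. On the right is the large copper valve on its bracket, with its blue lever square across the pipe, so that is the right one. I'll move above the selector for a closer look.

```bash
python3 -m inch '[[[-1.5,-0.9,0,4],[-4.5,-2.7,0,10],[-8,-4.8,0,17],[-11.5,-6.9,0,24],[-15,-9,0,31],[-18.5,-11.1,0,38],[-21.5,-12.9,0,43],[-23.4,-14,0,45]]]' 0
python3 - <<'E'
from h import *
s=sensors.read_state();y=s["tool_rot"][2];d=np.array([545,235])-s["eef_pos"][:2]
print(s["eef_pos"],s["tool_rot"],"tool",d@[np.cos(y),np.sin(y)],d@[np.sin(y),-np.cos(y)])
E
```

```text
clock: 0.77
eef_pos: [356.8, 431.5, 231.2]
tool_rot: [-3.142, 0.003, 2.096]
force: [-0.5, 0.2, -0.3]
width: 0.0
gripper_force: 0.0
[356.79622319 431.46480677 231.23700179] [-3.14152196e+00  2.66900436e-03  2.09557552e+00] tool -264.3216578679356 64.44488409165966
```

```bash
python3 -m inch '[[[-2,0.5,0,0],[-5.5,1.4,0,0],[-9.5,2.4,0,0],[-13.5,3.4,0,0],[-17.5,4.3,0,0],[-21.5,5.2,0,0],[-24.5,6,0,0],[-26,6.4,0,0]]]'
python3 -m inch '[[[0,0,0,0],[0,0,0,0],[0,0,0,0]]]'
python3 - <<'E'
from h import *
s=sensors.read_state();print(s["eef_pos"],s["tool_rot"],s["force"]);im=get_image("wrist");cv2.imwrite("pics/w1.png",im)
P=camera_params("wrist");np.save("w1.npy",P,allow_pickle=True);R=cv2.Rodrigues(P["rvec"])[0];print(-R.T@P["tvec"],R[2])
E
```

```text
clock: 1.43
eef_pos: [544.3, 238.9, 231.2]
tool_rot: [3.141, 0.003, 2.098]
force: [-0.5, 0.5, -0.2]
width: 0.1
gripper_force: 0.0
clock: 1.68
eef_pos: [539.7, 245.6, 230.8]
tool_rot: [-3.14, -0.002, 2.106]
force: [-0.8, 0.4, 0.5]
width: -0.1
gripper_force: 0.0
[539.74019344 245.6475232  230.84063833] [-3.14040327e+00 -1.51456794e-03  2.10592810e+00] [-0.75925579  0.44071216  0.51480664]
[502.4115047  308.55576162 372.45674175] [ 0.14167294 -0.2410128  -0.96012583]
```

View pics/w1.png

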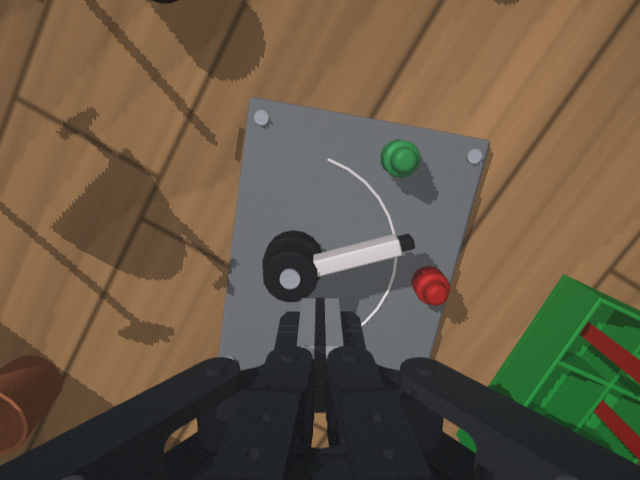

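Wrist view: hub top (291,270), white arm out to tip (408,242), green outlet (401,157), red outlet (432,287). The fingers are clear, near (320,310). Next I'll measure from this view.

```bash
cat >> h.py <<'E'
def armfit(im,P,box=None):
    "white arm: top-face outline -> centre and direction at z=60"
    for b in blobs(im,(0,0,140),(180,45,255),box,300)[:3]:
        r=cv2.minAreaRect(b[2].astype(np.float32));pts=np.array([ray(P,q,60) for q in cv2.boxPoints(r)])
        e=[pts[1]-pts[0],pts[2]-pts[1]];L=max(e,key=np.linalg.norm)
        print("white",b[:2],"size",[np.linalg.norm(v).round(1) for v in e],"ctr",pts.mean(0).round(1),"dir",np.degrees(np.arctan2(L[1],L[0])).round(1))
E
python3 - <<'E'
from h import *
im=cv2.imread("pics/w1.png");P=np.load("w1.npy",allow_pickle=True).item()
armfit(im,P,(230,120,480,300))
for n,lo,hi in(("red",(0,150,60),(6,255,255)),("grn",(50,100,50),(80,255,255))):
    b=blobs(im,lo,hi,(370,120,470,320))[0];c,r=cv2.minEnclosingCircle(b[2].astype(np.float32))
    print(n,b[:2],c,r,[ray(P,b[1],z).round(1) for z in(31,50)])
b=blobs(im,(0,0,0),(180,255,60),(250,225,325,305),300)
for q in b[:2]: print("blk",q[:2],cv2.minEnclosingCircle(q[2].astype(np.float32)))
print("hub cap(290,279)",ray(P,(290,279),66),"hub circle",ray(P,(291,271),64))
# top view: average
A=[ray("top",(242.7,195.1),50),ray("top",(278.9,199),50),ray("top",(217,222.2),50)]
M=np.array([[2*(A[i]-A[0])[0],2*(A[i]-A[0])[1]] for i in(1,2)]);c=np.linalg.solve(M,[A[i]@A[i]-A[0]@A[0] for i in(1,2)])
print("circumcentre",c,np.linalg.norm(A[0]-c),"red dir",np.degrees(np.arctan2(*(A[0]-c)[::-1])))
print("TCP pix",cv2.projectPoints(np.array([[539.7,245.6,230.8]]),P["rvec"],P["tvec"],P["mtx"],None)[0])
E
```

```text
white (2277, [358.6, 244.7]) size [np.float64(63.8), np.float64(85.8)] ctr [553.2 261. ] dir -42.8
red (1011, [431.2, 286.4]) (431.64544677734375, 285.7363586425781) 19.835216522216797 [array([655.9, 239.2]), array([647.4, 243.1])]
grn (1150, [400.1, 157.9]) (399.9974670410156, 157.71827697753906) 19.57963752746582 [array([571.6, 317. ]), array([567.7, 316.5])]
blk (2850, [290.7, 264.3]) ((292.1912536621094, 266.0805969238281), 35.464115142822266)
hub cap(290,279) [542.3271495  195.43635018] hub circle [539.98163265 200.87432126]
circumcentre [535.59422461 189.47745461] 124.42102629483466 red dir 19.65773910877831
TCP pix [[[319.95392276 326.36151154]]]
```

Run:
```python
from h import *
sc=get_image("scene");P1=camera_params("wrist");im=get_image("wrist");P2=camera_params("wrist")
s=sensors.read_state();print(s["eef_pos"],s["qd"].round(3),(P1["tvec"]-P2["tvec"]).round(2))
cv2.imwrite("pics/w2.png",im);np.save("w2.npy",P1,allow_pickle=True)
Ps=camera_params("scene");Pt=camera_params("top");top=cv2.imread("pics/top0.png")
def tri(a,b):
    M=[p["mtx"]@np.hstack([cv2.Rodrigues(p["rvec"])[0],np.array(p["tvec"]).reshape(3,1)]) for p in(a[0],b[0])]
    X=cv2.triangulatePoints(M[0],M[1],np.array(a[1],float),np.array(b[1],float)).ravel();return (X[:3]/X[3]).round(1)
for n,lo,hi in(("red",(0,150,60),(6,255,255)),("grn",(50,100,50),(85,255,255)),("yel",(20,150,90),(34,255,255))):
    t=blobs(top,lo,hi,(200,170,305,268));c=blobs(sc,lo,hi,(345,205,475,300));w=blobs(im,lo,hi,(370,120,470,320))
    print(n,t[0][:2],[q[:2] for q in c[:2]],[q[:2] for q in w[:1]])
    print(" top-scene",tri((Pt,t[0][1]),(Ps,c[0][1])), "top-wrist",tri((Pt,t[0][1]),(P1,w[0][1])) if w else "","wrist-scene",tri((Ps,c[0][1]),(P1,w[0][1])) if w else "")
```

```text
[539.79111624 246.02238969 231.18414724] [-0.001 -0.001  0.006 -0.001  0.003 -0.002  0.   ] [0.14 0.19 0.11]
red (66, [242.7, 195.1]) [(167, [443.6, 259.5]), (32, [466.4, 295.1])] [(1011, [430.8, 287.2])]
 top-scene [657.8 235.9  25.4] top-wrist [658.8 236.6  23.6] wrist-scene [658.1 236.6  25.3]
grn (76, [217.0, 222.4]) [(134, [445.3, 229.4]), (61, [472.1, 293.5])] [(1146, [399.8, 158.7])]
 top-scene [573.1 314.8  26.6] top-wrist [574.2 316.7  18.4] wrist-scene [572.5 316.1  25.7]
yel (67, [278.9, 199.0]) [(163, [400.7, 272.7])] []
 top-scene [643.6 122.6  26. ] top-wrist  wrist-scene
```

All three views agree on red at (658,236) when triangulated; the mismatch came from the height I assumed. Next are the axis and the present arm angle, from cross-views.

Run:
```python
from h import *
A=np.array([[658,236.3],[643.6,122.6],[573,315.7]])
M=2*(A[1:]-A[0]);c=np.linalg.solve(M,(A[1:]**2).sum(1)-(A[0]**2).sum())
print("centre",c,np.linalg.norm(A[0]-c),"dirs",np.degrees(np.arctan2(*(A-c).T[::-1])))
im=cv2.imread("pics/w2.png");P=np.load("w2.npy",allow_pickle=True).item()
m=cv2.inRange(cv2.cvtColor(im,cv2.COLOR_BGR2HSV),np.array((0,0,165)),np.array((180,40,255)));m[:,:316]=0;m[:,408:]=0;m[:200]=0;m[285:]=0
m=cv2.morphologyEx(m,cv2.MORPH_OPEN,np.ones((7,7)))
n,l,st,ce=cv2.connectedComponentsWithStats(m);i=1+st[1:,4].argmax();print(st[i],ce[i])
r=cv2.minAreaRect(np.argwhere(l==i)[:,::-1].astype(np.float32));Q=np.array([ray(P,q,60) for q in cv2.boxPoints(r)])
e=[Q[1]-Q[0],Q[2]-Q[1]];L=max(e,key=np.linalg.norm);print([np.linalg.norm(v).round(1) for v in e],"ctr",Q.mean(0),"dir",np.degrees(np.arctan2(*L[::-1])),"from axis",np.degrees(np.arctan2(*(Q.mean(0)-c)[::-1])),np.linalg.norm(Q.mean(0)-c))
print("tip(408,242)@50",ray(P,(408,242),50),"hub@64 (291,271)",ray(P,(291,271),64))
ang=np.radians(49)
```

```text
centre [538.58638796 193.66175034] 126.79759885045965 dirs [ 19.64979462 -34.08585242  74.25205884]
[ 316  237   84   38 1769] [357.07235726 255.41944601]
[np.float64(66.2), np.float64(17.2)] ctr [578.3736295 236.8512727] dir 45.39296901230825 from axis 47.347972961447695 58.72273350915391
tip(408,242)@50 [609.87460083 264.95508738] hub@64 (291,271) [540.11694262 200.90646991]
```

```bash
python3 -m inch '[[[0.4,1.4,0.5,4],[0.9,3,2,9],[0.9,3.2,5,11],[0.9,3.2,8.5,11],[0.9,3.2,11,11],[0.9,3.2,12,11],[0.9,3.2,12,11],[0.9,3.2,12,11]]]'
python3 - <<'E'
from h import *
s=sensors.read_state();P=camera_params("wrist");im=get_image("wrist");cv2.imwrite("pics/w3.png",im);np.save("w3.npy",P,allow_pickle=True)
y=s["tool_rot"][2];T=np.array([[np.cos(y),np.sin(y)],[np.sin(y),-np.cos(y)]]);p=s["eef_pos"];print(p,y)
ax=np.array([538.6,194])
for a,r,o in((46.5,72,33),(33,72,18.5),(24,72,18),(19.7,72,18)):
    a=np.radians(a);q=ax+r*np.array([np.cos(a),np.sin(a)])+o*np.array([-np.sin(a),np.cos(a)]);print(q.round(),(T@(q-p[:2])/10).round(2))
E
```

```text
clock: 2.5
eef_pos: [564.1, 269.0, 111.8]
tool_rot: [3.141, -0.0, 1.913]
force: [0.3, 0.0, 0.8]
width: -0.2
gripper_force: 0.0
[564.06840238 269.02624381 111.84887024] 1.913249874851242
[564. 269.] [-0.01  0.01]
[589. 249.] [-2.75  1.66]
[597. 240.] [-3.87  2.12]
[600. 235.] [-4.4   2.28]
```

View pics/w3.png

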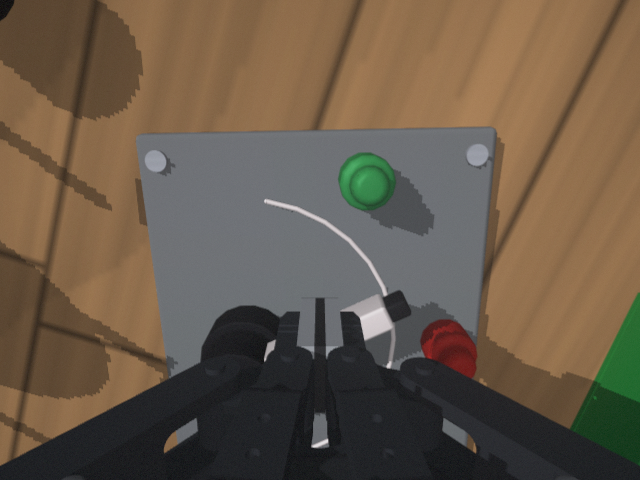

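Wrist view from 112 mm: the fingertip (320,300) is on the anticlockwise side of the arm (tip at (397,305)), with green (367,182) well clear and red at (448,348). I'll go down beside the arm and push most of the way.

```bash
python3 -m inch '[[[0,0,2,0],[0,0,4.5,0],[0,0,6,0],[0,0,6.6,0],[0,0,6.6,0],[0,0,6.6,0]]]'
python3 -m inch '[[[-0.5,0.3,0,0],[-1,0.6,0,0],[-1.4,0.85,0,0],[-1.8,1.1,0,0],[-2.2,1.35,0,0],[-2.6,1.55,0,0],[-3,1.75,0,0],[-3.3,1.9,0,0]]]'
python3 -m inch '[[[0,0,0,0],[0,0,0,0]]]'
python3 - <<'E'
from h import *
s=sensors.read_state();print(s["eef_pos"],s["force"]);cv2.imwrite("pics/t4.png",get_image("top"));im=cv2.imread("pics/t4.png")
P=camera_params("wrist");w=get_image("wrist");np.save("w4.npy",P,allow_pickle=True);cv2.imwrite("pics/w4.png",np.hstack([cv2.resize(w,(480,360)),cv2.resize(im[175:265,205:285],(320,360),interpolation=2)]));cv2.imwrite("pics/w4raw.png",w)
E
```

```text
clock: 3.05
eef_pos: [565.1, 268.8, 46.9]
tool_rot: [3.139, -0.0, 1.912]
force: [0.7, 0.7, 0.4]
width: 0.0
gripper_force: 0.0
clock: 3.72
eef_pos: [592.8, 243.4, 45.2]
tool_rot: [-3.141, -0.0, 1.912]
force: [-2.6, 1.1, 1.5]
width: -0.2
gripper_force: 1.6
clock: 3.88
eef_pos: [593.5, 242.6, 45.1]
tool_rot: [3.141, 0.001, 1.912]
force: [-0.5, 0.3, 0.3]
width: 0.1
gripper_force: 0.2
[593.533956   242.63771577  45.12799186] [-0.46174472  0.26519465  0.3339722 ]
```

View pics/w4.png

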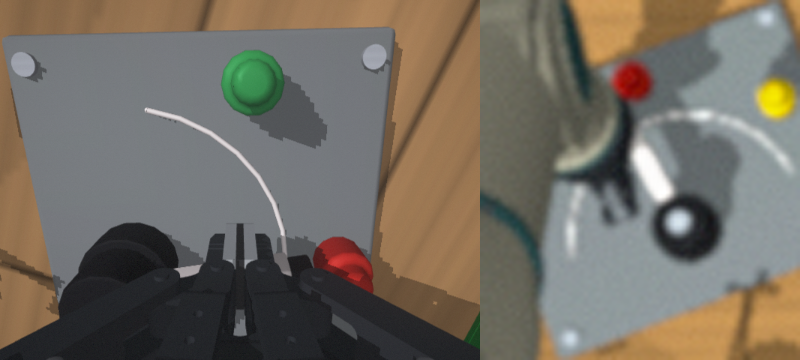

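The arm is now close: the white bar in the top crop runs (660,200)→(640,148), with the red outlet at (632,80). By geometry about 7.5° remains, so I'll push 9 mm more, back off, rise and check.

```bash
python3 -m inch '[[[-0.2,0.1,0,0],[-0.4,0.2,0,0],[-0.6,0.3,0,0],[-0.75,0.35,0,0],[-0.9,0.4,0,0],[-0.9,0.4,0,0],[-0.9,0.4,0,0]]]'
python3 -m inch '[[[0.5,0,0,0],[1.8,0,0,0],[3,0,0,0],[3.5,0,-1.5,0],[4.5,0,-4.5,0],[6,0,-8.5,0],[7.5,0,-11.5,0],[8,0,-12,0]]]'
python3 -m inch '[[[0,0,0,0],[0,0,0,0]]]'
cat >> h.py <<'E'
def tri(a,b):
    M=[p["mtx"]@np.hstack([cv2.Rodrigues(p["rvec"])[0],np.array(p["tvec"]).reshape(3,1)]) for p in(a[0],b[0])]
    X=cv2.triangulatePoints(M[0],M[1],np.array(a[1],float),np.array(b[1],float)).ravel();return (X[:3]/X[3]).round(1)
E
python3 - <<'E'
from h import *
s=sensors.read_state();print(s["eef_pos"],s["tool_rot"])
P=camera_params("wrist");w=get_image("wrist");np.save("w5.npy",P,allow_pickle=True);cv2.imwrite("pics/w5.png",w)
E
```

```text
clock: 4.57
eef_pos: [600.0, 236.2, 45.2]
tool_rot: [3.141, 0.0, 1.912]
force: [-1.2, 0.5, -1.1]
width: 0.0
gripper_force: 0.9
clock: 5.23
eef_pos: [574.8, 318.3, 171.7]
tool_rot: [3.13, -0.004, 1.917]
force: [1.5, 0.6, -0.4]
width: -0.1
gripper_force: 0.0
clock: 5.4
eef_pos: [572.2, 313.0, 165.2]
tool_rot: [3.141, -0.0, 1.915]
force: [0.0, -0.3, -1.4]
width: -0.2
gripper_force: 0.0
[572.2056111  313.02962352 165.16115845] [ 3.14133116e+00 -1.46930707e-04  1.91451557e+00]
```

View pics/w5.png

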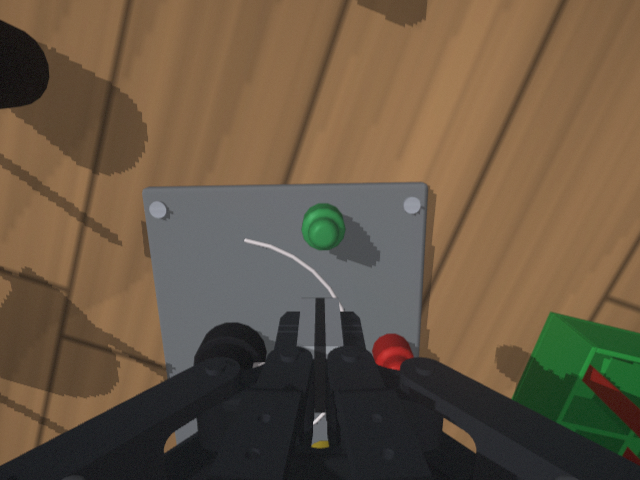

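The arm is hidden behind the fingers (hub (230,348), red (392,350)). I'll move the hand past it so the camera looks straight at it.

```bash
python3 -m inch '[[[-1.5,0,-1.5,0],[-4.5,0,-3.5,0],[-8,0,-5,0],[-11.5,0,-6,0],[-14,0,-6,0],[-15,0,-6,0],[-15,0,-6,0],[-15,0,-6,0]]]'
python3 - <<'E'
from h import *
s=sensors.read_state();print(s["eef_pos"],s["tool_rot"])
P=camera_params("wrist");w=get_image("wrist");np.save("w6.npy",P,allow_pickle=True);cv2.imwrite("pics/w6.png",w);cv2.imwrite("pics/t6.png",get_image("top"))
E
```

```text
clock: 6.12
eef_pos: [622.2, 170.9, 223.6]
tool_rot: [-3.139, -0.001, 1.912]
force: [-0.1, 0.9, -0.9]
width: -0.0
gripper_force: 0.0
[622.15445074 170.87951648 223.55784252] [-3.13860667e+00 -1.37961562e-03  1.91150816e+00]
```

View pics/w6.png

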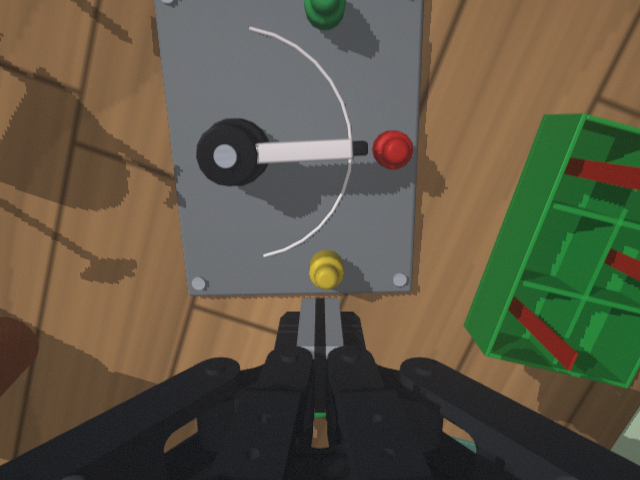

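The arm (257,153)→(367,148) points at the red outlet (392,150). Next a numeric check, plus the valve measured from top and scene.

Run:
```python
from h import *
im=cv2.imread("pics/w6.png");P=np.load("w6.npy",allow_pickle=True).item()
m=cv2.inRange(cv2.cvtColor(im,cv2.COLOR_BGR2HSV),np.array((0,0,165)),np.array((180,60,255)));m[:,:256]=0;m[:,346:]=0;m[:130]=0;m[180:]=0
m=cv2.morphologyEx(m,cv2.MORPH_OPEN,np.ones((5,5)));pts=np.argwhere(m)[:,::-1]
mid=[];
for u in(262,300,340):
    v=pts[pts[:,0]==u,1];e=[ray(P,(u,v.min()),60),ray(P,(u,v.max()),60),ray(P,(u,v.max()),40)];print(u,v.min(),v.max(),np.array(e).round(1).tolist());mid.append((e[0]+e[1])/2)
d=mid[-1]-mid[0];d/=np.linalg.norm(d);red=np.array([658,236.3]);n=np.array([-d[1],d[0]])
print("dir",np.degrees(np.arctan2(d[1],d[0])),"line miss at red",n@(red-mid[1]),"axis miss",n@(np.array([538.6,194])-mid[1]))
b=blobs(im,(0,150,60),(6,255,255),(360,120,430,190))[0];print("red",b[:2],[ray(P,b[1],z).round(1) for z in(25,31,40)])
Pt,Ps=camera_params("top"),camera_params("scene");top=cv2.imread("pics/top0.png");sc=cv2.imread("pics/scene0.png")
for n_,lo,hi,z in(("blue",(100,120,60),(125,255,255),64),("cop",(4,120,100),(15,255,255),28)):
    t=blobs(top,lo,hi,(355,195,412,268),20);c=blobs(sc,lo,hi,(218,262,290,322),20)
    print(n_,[q[:2] for q in t[:3]],[q[:2] for q in c[:3]])
    if n_=="blue": print(tri((Pt,t[0][1]),(Ps,c[0][1])))
    else:
        t=sorted(t[:2],key=lambda q:q[1][1]);
        for q in t:print([tri((Pt,q[1]),(Ps,k[1])) for k in c[:3]])
```

```text
262 144 161 [[563.7, 210.9], [567.2, 199.6], [565.2, 197.0]]
300 142 159 [[588.6, 221.1], [592.4, 210.0], [592.0, 208.0]]
340 140 157 [[614.7, 231.8], [618.8, 220.8], [620.1, 219.6]]
dir 22.349212667735387 line miss at red -6.4849740610214575 axis miss -0.20561015197244004
red (1146, [392.7, 149.0]) [array([658.2, 238.3]), array([657.1, 238.4]), array([655.5, 238.4])]
blue [(103, [394.4, 230.7])] [(176, [237.8, 288.5])]
[ 536.1 -226.5   60.9]
cop [(162, [370.8, 216.8]), (159, [381.6, 257.8])] [(2714, [255.6, 289.8])]
[array([ 570. , -181.2,   64.1])]
[array([ 471.1, -177.2,  -20.5])]
```

Selector: the arm line misses red's centre by about 4–6 mm (12 mm allowed), so it is set. Now over to the valve, turning the tool on the way.

```bash
python3 -m inch '[[[-1,-0.7,0,5],[-3,-2.2,0,12],[-6,-4.3,0,19],[-9,-6.5,0,26],[-12,-8.7,0,33],[-15,-10.8,0,40],[-17.2,-12.4,0,46],[-18.2,-13.1,0,51]]]'
python3 - <<'E'
from h import *
s=sensors.read_state();y=s["tool_rot"][2];d=np.array([497,-260])-s["eef_pos"][:2]
print(s["eef_pos"],s["tool_rot"],s["qpos"],"tool",d@[np.cos(y),np.sin(y)],d@[np.sin(y),-np.cos(y)])
E
```

```text
clock: 6.88
eef_pos: [559.1, -47.4, 225.3]
tool_rot: [-3.141, 0.002, 1.015]
force: [-0.2, -1.1, -0.6]
width: 0.1
gripper_force: 0.0
[559.10838301 -47.42722813 225.29107707] [-3.14144395e+00  1.69895260e-03  1.01482717e+00] [-0.32664184  0.56402871  0.5606802   1.78649413 -0.36987663  0.89846822
 -0.1575778 ] tool -213.33578731632764 59.43463999849004
```

```bash
python3 -m inch '[[[-1.5,0.4,0,0],[-4.5,1.3,0,0],[-8,2.3,0,0],[-11.5,3.3,0,0],[-15,4.2,0,0],[-18,5,0,0],[-20,5.6,0,0],[-21,5.8,0,0]]]'
python3 -m inch '[[[0,0,0,0],[0,0,0,0],[0,0,0,0]]]'
python3 - <<'E'
from h import *
s=sensors.read_state();print(s["eef_pos"],s["tool_rot"])
P=camera_params("wrist");w=get_image("wrist");np.save("w7.npy",P,allow_pickle=True);cv2.imwrite("pics/w7.png",w)
E
```

```text
clock: 7.55
eef_pos: [500.2, -255.9, 225.2]
tool_rot: [3.141, 0.001, 1.021]
force: [-0.5, -0.0, -0.1]
width: -0.2
gripper_force: 0.0
clock: 7.8
eef_pos: [501.9, -251.3, 224.9]
tool_rot: [-3.14, -0.002, 1.026]
force: [-0.2, 0.6, 0.4]
width: -0.1
gripper_force: 0.0
[ 501.8766368  -251.32485849  224.85569556] [-3.14043891e+00 -1.67559148e-03  1.02605094e+00]
```

View pics/w7.png

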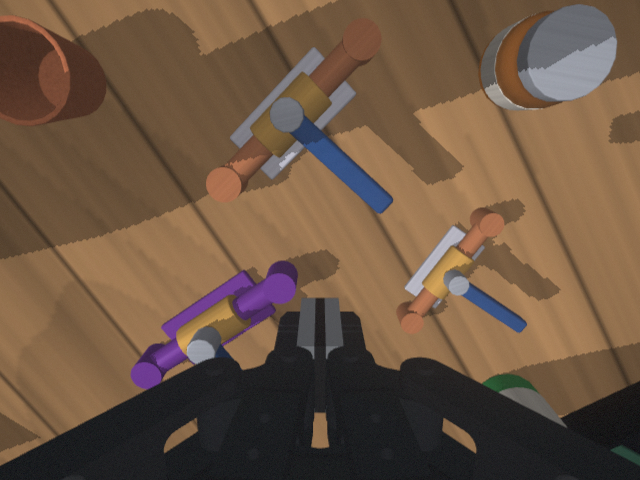

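Wrist view: the large copper valve has its hub at (288,115), lever end (385,203) and pipe ends (225,183) and (362,40). The small copper valve is at (459,285), purple at (215,330) and the jar at (548,55). Computing the push path.

Run:
```python
from h import *
im=cv2.imread("pics/w7.png");P=np.load("w7.npy",allow_pickle=True).item()
R=lambda uv,z:ray(P,uv,z).round(1)
print("hub",R((288,112),66),"pipe ends",R((225,180),36),R((362,38),36),"mid",(R((225,180),36)+R((362,38),36))/2)
b=blobs(im,(100,100,50),(125,255,255),(280,100,410,230),200)[0];r=cv2.boxPoints(cv2.minAreaRect(b[2].astype(np.float32)))
print("blue corners",r.round(),[R(q,64).tolist() for q in r]); 
d=R((362,38),36)-R((225,180),36);print("pipe dir",np.degrees(np.arctan2(d[1],d[0])),np.linalg.norm(d))
print("jar top",R((560,53),80),"purple end",R((285,280),36),"small hub",R((459,285),40))
```

```text
hub [ 522.4 -172.7] pipe ends [ 451.3 -188.4] [ 593.1 -155.9] mid [ 522.2  -172.15]
blue corners [[289. 132.]
 [304. 116.]
 [394. 198.]
 [379. 215.]] [[515.9, -184.3], [530.4, -180.5], [556.0, -263.1], [541.0, -268.0]]
pipe dir 12.909008240760057 145.47676790470703
jar top [ 687.3 -232.1] purple end [ 446.4 -283.2] small hub [ 568.8 -360.7]
```

```bash
cat > wp.py <<'E'
from h import *
s=sensors.read_state();y=s["tool_rot"][2];p=s["eef_pos"];T=np.array([[np.cos(y),np.sin(y)],[np.sin(y),-np.cos(y)]])
ax=np.array([522.3,-172.5]);print(p,s["force"],s["clock"])
def w(f,extra=0,r=72):
    f=np.radians(f);th=f-(y-np.pi/2);h=11*abs(np.cos(th))+14.5*abs(np.sin(th))
    return ax+r*np.array([np.cos(f),np.sin(f)])-(8+h+extra)*np.array([-np.sin(f),np.cos(f)])
for f,e in((-77,13),(-70,0),(-60,0),(-50,0),(-40,0),(-30,0),(-20,0),(-10,0),(0,0),(6,0),(10,0),(13,0)):
    q=w(f,e);print(f,q.round(),(T@(q-p[:2])/10).round(2))
E
python3 wp.py
```

```text
[ 501.82598839 -251.43515186  224.9152998 ] [-0.52014348  0.03950417  0.06543786] 7.85
-77 [ 500. -251.] [-0.07 -0.12]
-70 [ 523. -249.] [1.3  1.67]
-60 [ 537. -247.] [2.19 2.79]
-50 [ 551. -242.] [3.31 3.73]
-40 [ 564. -235.] [4.63 4.45]
-30 [ 575. -225.] [6.03 4.9 ]
-20 [ 583. -217.] [7.09 5.14]
-10 [ 589. -208.] [8.23 5.22]
0 [ 594. -197.] [9.41 5.11]
6 [ 597. -190.] [10.13  4.94]
10 [ 598. -185.] [10.61  4.78]
13 [ 598. -182.] [10.97  4.64]
```

Already at the start point, so straight down and push along the arc.

```bash
python3 -m inch '[[[0,-0.1,1.5,0],[0,-0.1,5,0],[0,-0.1,9,0],[0,-0.1,13,0],[0,-0.1,16,0],[0,-0.1,17.6,0],[0,-0.1,17.6,0],[0,-0.1,17.6,0]]]'
python3 -m inch '[[[0.4,0.5,0,0],[0.8,1,0,0],[1.2,1.5,0,0],[1.6,2,0,0],[2,2.5,0,0],[2.4,2.9,0,0],[2.8,3.3,0,0],[3.3,3.7,0,0]]]'
python3 wp.py | head -1
```

```text
clock: 8.52
eef_pos: [500.1, -252.3, 48.8]
tool_rot: [-3.14, -0.0, 1.024]
force: [-0.5, -0.7, 0.5]
width: 0.2
gripper_force: 0.0
clock: 9.18
eef_pos: [547.7, -244.7, 49.0]
tool_rot: [-3.139, 0.001, 1.022]
force: [-4.4, 0.8, 0.7]
width: -0.1
gripper_force: 2.1
[ 547.74744026 -244.69659535   48.9699072 ] [-4.43081709  0.78679947  0.72866033] 9.1833
```

```bash
python3 -m inch '[[[0.65,0.38,0,0],[1.3,0.75,0,0],[2,1,0,0],[2.7,1.2,0,0],[3.25,1.35,0,0],[3.8,1.45,0,0],[4.35,1.5,0,0],[4.9,1.5,0,0]]]'
python3 -m inch '[[[0.6,0,0,0],[1.1,-0.1,0,0],[1.5,-0.2,0,0],[1.9,-0.3,0,0],[1.9,-0.3,0,0],[1.9,-0.3,0,0]]]'
python3 wp.py | tail -4
```

```text
clock: 9.85
eef_pos: [587.2, -212.1, 49.3]
tool_rot: [3.14, 0.002, 1.022]
force: [-4.2, -4.1, 0.5]
width: -0.1
gripper_force: 2.1
clock: 10.35
eef_pos: [595.1, -192.5, 49.4]
tool_rot: [3.141, -0.001, 1.023]
force: [-0.6, -1.7, -0.1]
width: 0.4
gripper_force: 0.9
0 [ 594. -197.] [-0.46  0.19]
6 [ 597. -190.] [0.26 0.01]
10 [ 598. -185.] [ 0.74 -0.15]
13 [ 598. -182.] [ 1.1  -0.29]
```

Lever is about 9° short of open. The last bit goes in small steps, watching the force.

```bash
python3 -m inch '[[[0.25,0,0,0],[0.5,-0.1,0,0],[0.7,-0.15,0,0],[0.7,-0.15,0,0]]]'
python3 -m inch '[[[0.2,-0.1,0,0],[0.3,-0.1,0,0],[0.3,-0.1,0,0],[0.3,-0.1,0,0]]]'
python3 wp.py | tail -3
```

```text
clock: 10.68
eef_pos: [597.0, -186.0, 49.4]
tool_rot: [3.141, -0.0, 1.023]
force: [-2.1, -4.0, 1.0]
width: 0.1
gripper_force: 1.6
clock: 11.02
eef_pos: [597.6, -183.0, 49.3]
tool_rot: [3.142, -0.0, 1.022]
force: [-2.4, -4.2, -0.1]
width: -0.0
gripper_force: 1.4
6 [ 597. -190.] [-0.69  0.3 ]
10 [ 598. -185.] [-0.21  0.13]
13 [ 598. -182.] [ 0.15 -0.01]
```

```bash
python3 -m inch '[[[0.15,-0.05,0,0],[0.3,-0.1,0,0],[0.3,-0.1,0,0],[0.3,-0.1,0,0]]]'
python3 wp.py | head -1
```

```text
clock: 11.35
eef_pos: [598.2, -179.9, 49.3]
tool_rot: [-3.141, -0.0, 1.023]
force: [-1.9, -3.1, -0.1]
width: -0.4
gripper_force: 1.4
[ 598.24199709 -179.8715989    49.25597159] [-1.86213023 -3.06600802 -0.05776866] 11.35
```

```bash
python3 -m inch '[[[0.15,-0.05,0,0],[0.3,-0.1,0,0],[0.3,-0.1,0,0]]]'
python3 wp.py | head -1
```

```text
clock: 11.6
eef_pos: [598.5, -178.5, 49.4]
tool_rot: [3.141, 0.002, 1.022]
force: [-1.9, -6.0, -0.5]
width: 0.4
gripper_force: 2.6
[ 598.50612654 -178.49213952   49.37483446] [-1.92471122 -6.00037894 -0.52774029] 11.6
```

Force is rising and the motion has stalled, so the lever is on its stop. Backing off, rising and checking both.

```bash
python3 -m inch '[[[-0.5,0,0,0],[-2,0,0,0],[-3.5,0,-1,0],[-5,0,-4,0],[-6,0,-8,0],[-7,0,-12,0],[-7.5,0,-15.5,0],[-7.5,0,-17,0]]]'
python3 -m inch '[[[0,0,0,0],[0,0,0,0],[0,0,0,0]]]'
python3 - <<'E'
from h import *
print(sensors.read_state()["eef_pos"]);P=camera_params("wrist");w=get_image("wrist");t=get_image("top");np.save("w8.npy",P,allow_pickle=True)
cv2.imwrite("pics/w8raw.png",w);cv2.imwrite("pics/w8.png",np.hstack([cv2.resize(w,(480,360)),cv2.resize(t[175:265,205:285],(320,360),interpolation=2)]))
b=blobs(w,(100,100,50),(125,255,255),(150,50,560,330),300)
for q in b[:2]:
    r=cv2.boxPoints(cv2.minAreaRect(q[2].astype(np.float32)));X=np.array([ray(P,k,64) for k in r]);e=max([X[1]-X[0],X[2]-X[1]],key=np.linalg.norm)
    print(q[:2],X.round().tolist(),np.degrees(np.arctan2(e[1],e[0])))
E
```

```text
clock: 12.27
eef_pos: [559.6, -245.4, 225.4]
tool_rot: [3.134, -0.001, 1.018]
force: [0.5, -0.4, -0.3]
width: 0.1
gripper_force: 0.0
clock: 12.52
eef_pos: [558.7, -240.6, 218.5]
tool_rot: [-3.139, -0.001, 1.022]
force: [0.8, -0.1, -0.1]
width: 0.0
gripper_force: 0.0
[ 558.72213247 -240.64739206  218.51413311]
(3002, [280.4, 113.9]) [[528.0, -164.0], [613.0, -144.0], [617.0, -159.0], [532.0, -179.0]] 12.973056952571682
```

View pics/w8.png

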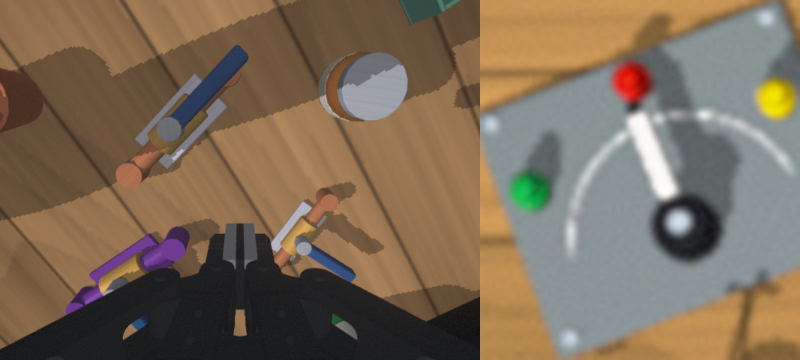

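The lever reads 12.97° against a pipe at 12.9°, so it is in line and fully open: hub (170,128), end (240,52). In the top crop the selector points at red (632,80). The robot touches nothing, so I'm handing in.

```bash
python3 -c "
from cell import order
print(order.finish_job())"
```

```text
the job is handed in; nothing more can be done
None
```

The job is handed in, verdict not shown: the selector points at red (measured 4–6 mm off centre, 12 mm allowed), then the lever was pushed fully open in line with its pipe, and no bystander was touched.

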